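# Pack the assorted sweets box

## Robot

A 7-joint arm with a two-finger parallel gripper is mounted at the origin on the work surface. World frame = base frame: x ahead of the robot, y to its left, z up, the work surface at z = 0. Lengths are in m, angles in degrees, forces in N, time in s.
With the tool pointing down it reaches from about 0.425 to 0.95 m from the base axis. Payload 16.7 kg.
Tool frame: the origin (TCP) lies at the very end of the fingers, on their centre line; the grasp point (between the pads) lies 19 mm behind it; z points along the fingers, y is the direction in which the jaws open and shut (so a half turn about z gives the same grasp; the last joint's range is limited). The gripper opens to 94 mm and grips with 3 to 60 N. Pads are 16 mm wide; open, the fingers measure 119 mm over their backs; the gripper's body (75 mm by 177 mm) begins 78 mm behind the grasp point.
Start: joints at [-8.566, 24.414, 4.234, 92.017, -1.954, 63.644, -3.845], TCP at [0.675, -0, 0.205] pointing down, gripper open.
Joint ranges: [-163.25, 163.25], [-28.42, 122.38], [-70.27, 78.77], [12.13, 141.07], [-58.53, 238.53], [9.26, 117.41], [-156.51, 156.51]. Speed limits (degrees/s): [108.29, 108.29, 136.94, 136.94, 172.46, 172.46, 172.46].

## Interface

Orientations are given as [roll, pitch, yaw] about the fixed x, y, z axes, in that order (R = Rz(yaw) Ry(pitch) Rx(roll)).
In Python, from plant import read_state, camera, get_calibration, finish_job, recognise, mark_of gives the robot as it stands.
- The arm moves only by the tool jog_arm, never from a script. Its argument "motion" is a list of rows, each an object of numbers: "gripper": the closure, from 0 (fully open) to 1 (shut); "tx", "ty", "tz": the shift along the world's x, y, z in cm; "ax", "ay", "az": the turn, a rotation vector about the world's x, y, z in degrees. In form: [{"gripper": .., "tx": .., "ty": .., "tz": .., "ax": .., "ay": .., "az": ..}, ...]. A call has exactly 5 rows; each row shifts and turns the commanded pose from where the row before left it; what a row does not reach is not made up. A row lasts 1/8 s, in which the tool goes at most 62.5 mm and 10.7 degrees, less where a joint would pass 70% of its speed; a pose out of reach is approached as far as the arm can. A call with a gripper value outside its range is refused whole. The fingers move at their own pace and stop on an object; the grip force is fixed at half the most. Time passes only in rows, so rows that do not move let the fingers close, or fill a call up. It gives the time, the measured TCP pose, the force and the opening at its end, in the units of the state.
- read_state(): the state, without advancing time (a new reading comes with each control period).
- camera(name): name is "scene" or "side" or "wrist"; returns (picture, depth): 420x560x3 uint8, red, green, blue; 420x560 float32, m along the optical axis (not along the pixel's ray), 0 where there is no reading.
- get_calibration(name): a dict with "fov_y" (degrees; the focal length in pixels is half the picture's height over the tangent of half this angle, whatever the lens; pixels are square), "cx", "cy" (the principal point, pixels), "world_to_cam" (4x4, takes a point from world to camera coordinates). Camera axes: x right, y down, z forward; pixel columns grow to the right and rows downward; lengths in m; the calibration is good to about 2 mm. A picture is of the moment at which its call begins: read the wrist's pose just before it. get_calibration takes no time and is no camera call; for the wrist camera it gives the pose at the moment of the call.
- finish_job(): hands the job in, once; it reports no verdict.
Trained networks look in the newest picture that a camera, given by its name, has taken for a name from the list of things; names that differ only in an ending like _2 or _b are one class to them, and where a whole thing is asked for, a point or a joint stands for the part that bears it (a point fixed in the world has none). Each returns a list of dicts, best first, with "score" (0 to 1); they miss things now and then, are a little off and sometimes report something else, mostly with a low value. They report only what shows in the picture. A call takes as long as a camera call. They do not tell look-alikes from the thing itself.
- recognise(camera, thing): "centre" ([x, y, z] in m, in the coordinates of the camera as it stood for that picture, good to about 4 mm: the middle of the surface that is visible of it).
- mark_of(camera, thing): "centre" ([x, y, z] in m, in the coordinates of the camera as it stood for that picture, good to about 4 mm: a listed point, or the origin of a listed thing).
The state is a dict: "clock": time; "joint_positions": joint angles; "joint_vel": joint speeds; "joint_torque": joint torques, N m; "ee_pos": TCP position; "orientation": TCP orientation; "ft_force": force on the tool from outside, world axes, zero at the start; "torque": the same for the moment, N m; "gripper_width": finger opening in m.
Only numpy, scipy, OpenCV 4.12 (cv2) and the standard library are available. Lean on these libraries where they do the work, as an engineer would, in place of code of your own. Each camera call takes 0.05 s, during which the arm holds its last target.

## Task

Pack the open red gift box with one of each full-size sweet from the steel tray: the big ladoo, the whole square barfi, the roll and the diamond, each resting flat on the floor of the recess of its own shape and not riding on the lip. Leave the small ladoo and the half barfi lying where they are on the tray.

Things in the scene. Friction and masses are not known exactly. Their poses are not given: they have to be found in the camera images.
- ladoo_mid (a point): the big ladoo: a rough golden-brown ball of sweet, 46 mm in diameter, a little flat underneath, 42 mm high, about 60 g. The point is half-way up (21 mm above its foot); z up. Lies on the steel tray's floor, 3 mm above the counter. The tray is fixed, 340 x 230 mm, with a rim 12 mm high; all the loose sweets start on it, about 100 mm apart.
- barfi_mid (a point): the whole barfi: a yellow block, 44 x 44 mm, 30 mm high, with a silver leaf on top, about 70 g. The point is its centre, 15 mm above its underside; x and y square to its sides, z up. Lies on the steel tray's floor, 3 mm above the counter.
- roll_mid (a point): the roll: a cream-coloured cylinder lying down, 30 mm in diameter and 66 mm long, a little flat underneath so that it does not roll, about 55 g. The point is its centre, 15 mm above its underside; x along its length, z up. Lies on the steel tray's floor, 3 mm above the counter.
- diamond_mid (a point): the diamond: a cream-coloured lozenge slab, 60 mm (along x) by 36 mm (along y) over its corners, 22 mm high, about 40 g. Its four sides are 35 mm long, opposite sides are parallel and 31 mm apart, and face 59 degrees to either side of the x axis: grip it across two opposite sides. The point is its centre, 11 mm above its underside; z up. Lies on the steel tray's floor, 3 mm above the counter.
- ladoo_small_mid (a point): the small ladoo, which stays: the same ball but 32 mm in diameter and 29 mm high. The point is half-way up. Lies on the steel tray's floor, 3 mm above the counter.
- barfi_half_mid (a point): the half barfi, which stays: the same yellow block but cut to 44 mm (along x) x 22 mm (along y), 30 mm high. The point is its centre. Lies on the steel tray's floor, 3 mm above the counter.
- well_round_floor (a point): centre of the floor, 6 mm above the counter, of a shallow recess, round, 62 mm across inside, outlined by a brass lip 5 mm high and 4 mm thick on a card plate 99 mm square. Four such plates lie two by two in the red open box (208 x 208 mm, walls 3 mm thick, tops 24 mm above the counter). z up, x and y along the box's sides. Fixed.
- well_square_floor (a point): centre of the floor, 6 mm above the counter, of a shallow recess, square, 60 x 60 mm inside, outlined by a brass lip 5 mm high and 4 mm thick on a card plate 99 mm square. Four such plates lie two by two in the red open box (208 x 208 mm, walls 3 mm thick, tops 24 mm above the counter). z up, x and y along the box's sides. Fixed.
- well_long_floor (a point): centre of the floor, 6 mm above the counter, of a shallow recess, a long rectangle, 80 x 42 mm inside, outlined by a brass lip 5 mm high and 4 mm thick on a card plate 99 mm square. Four such plates lie two by two in the red open box (208 x 208 mm, walls 3 mm thick, tops 24 mm above the counter). z up, x and y along the box's sides, x along the recess's length. Fixed.
- well_diamond_floor (a point): centre of the floor, 6 mm above the counter, of a shallow recess, a lozenge, 87 mm (along x) by 52 mm (along y) corner to corner inside, outlined by a brass lip 5 mm high and 4 mm thick on a card plate 99 mm square. Four such plates lie two by two in the red open box (208 x 208 mm, walls 3 mm thick, tops 24 mm above the counter). z up, x and y along the box's sides, x along the recess's long diagonal. Fixed.
Not all that is in view belongs to the job. What is shaped like the part that bears well_round_floor but black is not meant.

How it is judged:
By the outcome, as a careful person would: the job done as asked, in the order asked, and still so for the second after the job is handed in, with the robot touching nothing.
It also fails if it takes over 96 s, if anything falls off the work surface, if the arm or the gripper's body presses on something with over 40 N, if the wrist force passes 120 N, or if a joint passes its speed limit or range.

## Working session

There is one attempt and no reset: what is moved stays moved. The work goes in short steps, Python scripts to look and compute and a tool call to move; the robot and the scene stay as the last step left them, time stands still between calls to the robot, and variables do not carry over. Pictures are saved under pics/ and viewed, and the job is handed in when it is done.

Besides the shell and the picture viewer there is one more tool, called after ">>>" in YAML: its name, and indented under it one key for each argument. jog_arm: Moves the arm, as the interface text tells. Its arguments: {"type":"object","properties":{"motion":{"type":"array","items":{"type":"object","properties":{"gripper":{"type":"number"},"tx":{"type":"number"},"ty":{"type":"number"},"tz":{"type":"number"},"ax":{"type":"number"},"ay":{"type":"number"},"az":{"type":"number"}}}}},"required":["motion"]}

```bash
ls; mkdir -p pics
python3 - <<'E'
from plant import *
import cv2
s=read_state();print(s)
for n in("scene","side"):
    p,d=camera(n);cv2.imwrite(f"pics/{n}0.png",p[:,:,::-1])
    c=get_calibration(n);print(n,c)
E
```

```text
pics
{'clock': 0.0, 'joint_positions': array([-8.56412889, 24.44827321,  4.23017045, 92.05102017, -1.9536453 ,
       63.64421304, -3.84471343]), 'joint_vel': array([ 0.08034975, -0.05923638,  0.0283268 ,  0.0832078 ,  0.03768217,
       -0.03801894,  0.14577005]), 'joint_torque': array([-4.09355038e-03, -9.35844111e+01,  3.66462663e+00, -4.54201269e+01,
       -4.89189907e-02,  2.02478352e-02, -6.48899413e-05]), 'ee_pos': array([ 6.74568193e-01, -3.67480821e-05,  2.04800454e-01]), 'orientation': array([-1.79928769e+02,  4.79229666e-03,  8.99975874e+01]), 'ft_force': array([ 0.01531629, -0.14634612,  0.13944079]), 'torque': array([0.02364436, 0.04248595, 0.02784816]), 'gripper_width': 0.09386170377121003}
scene {'fov_y': 48.178118795577326, 'cx': 295.53062383191053, 'cy': 215.17818465829376, 'world_to_cam': array([[-0.18846258,  0.98206621, -0.00527345,  0.16535311],
       [ 0.84270144,  0.1589558 , -0.51438054, -0.37037611],
       [-0.50431751, -0.10138543, -0.85754583,  1.39667071],
       [ 0.        ,  0.        ,  0.        ,  1.        ]])}
side {'fov_y': 42.62398903635651, 'cx': 279.7966700694779, 'cy': 207.1393020288165, 'world_to_cam': array([[-0.91627413, -0.40051439,  0.00547202,  0.42446141],
       [-0.31288051,  0.707127  , -0.63409557,  0.24584685],
       [ 0.25009498, -0.58271746, -0.77323532,  0.95597459],
       [ 0.        ,  0.        ,  0.        ,  1.        ]])}
```

View pics/scene0.png

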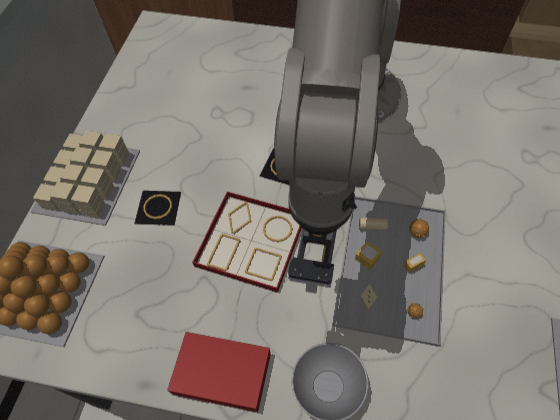

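View pics/side0.png

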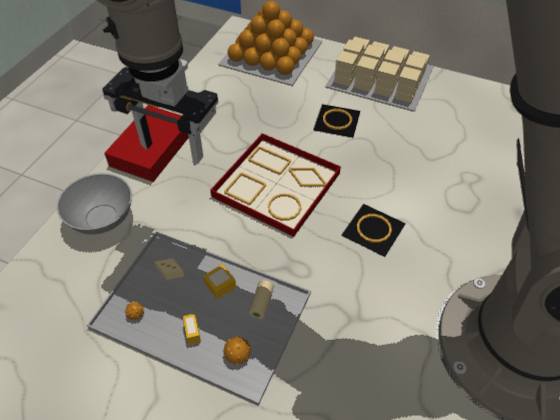

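```bash
cat > h.py <<'E'
from plant import *
import numpy as np, cv2
def pts(n,pd=None,cal=None):
    c=cal or get_calibration(n)
    p,d=pd or camera(n)
    f=p.shape[0]/2/np.tan(np.radians(c["fov_y"]/2))
    v,u=np.mgrid[:p.shape[0],:p.shape[1]]
    X=np.stack([(u-c["cx"])/f*d,(v-c["cy"])/f*d,d],-1)
    T=np.linalg.inv(c["world_to_cam"])
    return X@T[:3,:3].T+T[:3,3],p,d
def w(n,x,cal=None):
    T=np.linalg.inv((cal or get_calibration(n))["world_to_cam"]); return T[:3,:3]@np.array(x)+T[:3,3]
def rect(n,p,z,x0,x1,y0,y1,mm=0.5,cal=None):
    # top view of plane z; rows: x decreasing downward, cols: y decreasing to the right
    c=cal or get_calibration(n); f=p.shape[0]/2/np.tan(np.radians(c["fov_y"]/2))
    xs=np.arange(x1,x0,-mm/1000);ys=np.arange(y1,y0,-mm/1000)
    Y,X=np.meshgrid(ys,xs); P=np.stack([X,Y,0*X+z],-1)@c["world_to_cam"][:3,:3].T+c["world_to_cam"][:3,3]
    mx=(P[...,0]/P[...,2]*f+c["cx"]).astype(np.float32);my=(P[...,1]/P[...,2]*f+c["cy"]).astype(np.float32)
    return cv2.remap(p,mx,my,cv2.INTER_CUBIC)
E
python3 - <<'E'
from h import *
T=["ladoo_mid","barfi_mid","roll_mid","diamond_mid","ladoo_small_mid","barfi_half_mid","well_round_floor","well_square_floor","well_long_floor","well_diamond_floor"]
for n in("side","scene"):
    camera(n)
    for t in T:
        r=mark_of(n,t)
        print(n,t,[(round(a["score"],2),w(n,a["centre"]).round(4).tolist()) for a in r[:3]])
P,p,d=pts("side")
for z in [0]:
  m=(P[...,0]>0.3)&(P[...,0]<0.9)&(d>0)
  zz=P[...,2][m&(abs(P[...,2])<0.006)]; print("counter z",np.percentile(zz,[5,25,50,75,95]))
print(read_state()["clock"])
E
```

```text
side ladoo_mid []
side barfi_mid [(0.8, [0.5419, 0.1097, 0.0189])]
side roll_mid [(0.85, [0.4482, 0.1094, 0.0166])]
side diamond_mid [(0.85, [0.6434, 0.1159, 0.0137]), (0.63, [0.5421, 0.215, 0.0184])]
side ladoo_small_mid [(0.64, [0.6527, 0.2219, 0.0174]), (0.27, [0.5966, -0.2332, 0.0069])]
side barfi_half_mid [(0.64, [0.5412, 0.2158, 0.018])]
side well_round_floor [(0.91, [0.4971, -0.4252, -0.0003]), (0.84, [0.5071, -0.1191, 0.0056]), (0.82, [0.3149, -0.1424, 0.0004])]
side well_square_floor [(0.65, [0.6083, -0.1303, 0.0045]), (0.62, [0.5925, -0.2318, 0.0089])]
side well_long_floor [(0.66, [0.5931, -0.2328, 0.0062]), (0.35, [0.4916, -0.2141, 0.0093])]
side well_diamond_floor [(0.63, [0.4877, -0.2174, 0.0073])]
scene ladoo_mid []
scene barfi_mid [(0.67, [0.5371, 0.1083, 0.0252])]
scene roll_mid [(0.66, [0.4576, 0.1094, 0.0209]), (0.62, [0.6429, 0.1184, 0.0144]), (0.31, [0.4874, -0.2177, 0.0066])]
scene diamond_mid [(0.72, [0.6417, 0.1169, 0.0132])]
scene ladoo_small_mid [(0.7, [0.6556, 0.2267, 0.0198])]
scene barfi_half_mid [(0.75, [0.5458, 0.2095, 0.0185]), (0.22, [0.4911, -0.2192, 0.0061])]
scene well_round_floor [(0.96, [0.5027, -0.1177, 0.0057]), (0.72, [0.3097, -0.1426, 0.0061]), (0.66, [0.4948, -0.429, 0.0025])]
scene well_square_floor [(0.57, [0.6064, -0.1279, 0.0041]), (0.39, [0.5885, -0.2231, 0.0022])]
scene well_long_floor [(0.73, [0.584, -0.2248, 0.004]), (0.3, [0.5072, -0.1165, 0.0078])]
scene well_diamond_floor [(0.78, [0.489, -0.2178, 0.0041])]
counter z [-1.86367851e-03 -6.22285091e-05  1.28143871e-03  2.82115653e-03
  4.98586009e-03]
1.25
```

Run:
```python
from h import *
p,d=camera("side")
a=rect("side",p,0.02,0.39,0.72,0.05,0.29,0.6)
b=rect("side",p,0.008,0.42,0.68,-0.30,-0.05,0.6)
h=max(a.shape[0],b.shape[0]); im=np.zeros((h,a.shape[1]+b.shape[1]+4,3),np.uint8)
im[:a.shape[0],:a.shape[1]]=a; im[:b.shape[0],-b.shape[1]:]=b
im=im[:,:,::-1]
print(im.shape); cv2.imwrite("pics/rect0.png",im)
pw,dw=camera("wrist"); cv2.imwrite("pics/wrist0.png",pw[:,:,::-1]); print(get_calibration("wrist"))
```

```text
(550, 821, 3)
{'fov_y': 64.92951092312825, 'cx': 286.9267046016875, 'cy': 208.04625601600065, 'world_to_cam': array([[ 9.99999333e-01, -1.15434548e-03,  3.49045742e-05,
        -6.75614066e-01],
       [-1.13173343e-03, -9.73495261e-01,  2.28704387e-01,
        -2.27268538e-02],
       [-2.30024437e-04, -2.28704274e-01, -9.73495918e-01,
         3.89478392e-01],
       [ 0.00000000e+00,  0.00000000e+00,  0.00000000e+00,
         1.00000000e+00]])}
```

View pics/rect0.png

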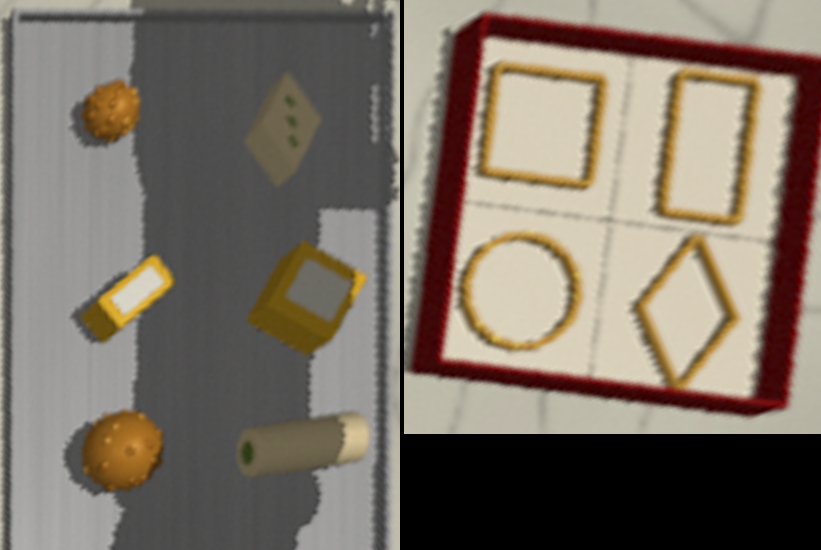

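View pics/wrist0.png

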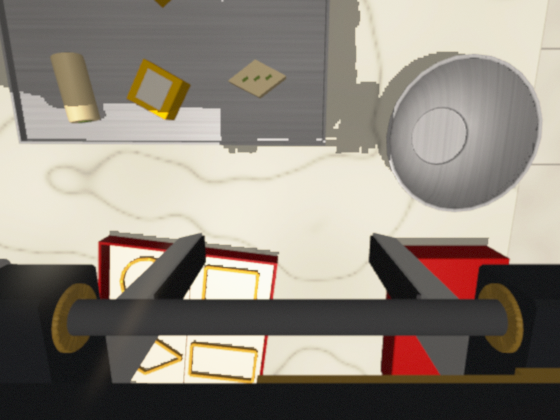

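>>> jog_arm:
  motion:
    - {"tx":-2.5,"ty":0.5,"tz":0.6}
    - {"tx":-2.5,"ty":0.5,"tz":0.6}
    - {"tx":-2.5,"ty":0.5,"tz":0.6}
    - {"tx":-2.5,"ty":0.5,"tz":0.6}
    - {"tx":-2.5,"ty":0.5,"tz":0.6}

```text
invalid input at $.motion[0]: expected keys gripper, tx, ty, tz, ax, ay, az
```

>>> jog_arm:
  motion:
    - {}
    - {}
    - {}
    - {}
    - {}

```text
invalid input at $.motion[0]: expected keys gripper, tx, ty, tz, ax, ay, az
```

Run:
```python
from h import *
c=get_calibration("wrist");s=read_state();print(s["ee_pos"],s["orientation"],s["clock"])
pd=camera("wrist");P,p,d=pts("wrist",pd,c);np.savez("tray.npz",P=P,p=p,d=d,w2c=c["world_to_cam"])
cv2.imwrite("pics/wrist1.png",p[:,:,::-1])
for t in ["ladoo_mid","barfi_mid","roll_mid","diamond_mid","barfi_half_mid","ladoo_small_mid"]:
    print(t,[(round(a["score"],2),w("wrist",a["centre"],c).round(4).tolist()) for a in mark_of("wrist",t)[:3]])
```

```text
[6.74923995e-01 2.22292757e-07 2.05448636e-01] [-1.79993451e+02 -1.88415077e-03  8.99990530e+01] 1.35
ladoo_mid []
barfi_mid [(0.79, [0.5427, 0.1115, 0.0165]), (0.53, [0.5881, -0.2316, 0.0082])]
roll_mid [(0.87, [0.4554, 0.112, 0.0193])]
diamond_mid [(0.92, [0.6471, 0.1225, 0.0144])]
barfi_half_mid []
ladoo_small_mid []
```

View pics/wrist1.png

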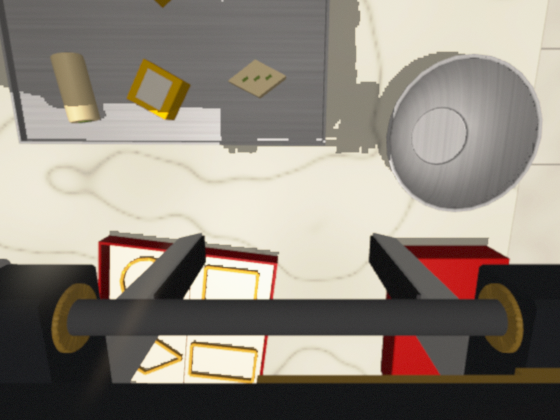

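>>> jog_arm:
  motion:
    - {"gripper":0,"tx":-2.5,"ty":1.2,"tz":0.6,"ax":0,"ay":0,"az":0}
    - {"gripper":0,"tx":-2.5,"ty":1.2,"tz":0.6,"ax":0,"ay":0,"az":0}
    - {"gripper":0,"tx":-2.5,"ty":1.2,"tz":0.6,"ax":0,"ay":0,"az":0}
    - {"gripper":0,"tx":-2.5,"ty":1.2,"tz":0.6,"ax":0,"ay":0,"az":0}
    - {"gripper":0,"tx":-2,"ty":1.2,"tz":0.6,"ax":0,"ay":0,"az":0}

```text
clock: 2.33
ee_pos: [0.554, 0.0604, 0.2358]
orientation: [180.0, -0.0, 90.0]
ft_force: [0.3, -0.3, -0.5]
gripper_width: 0.0936
```

Run:
```python
from h import *
camera("side");camera("side");camera("side")
c=get_calibration("wrist");s=read_state();print(s["ee_pos"],s["orientation"],s["clock"],abs(s["joint_vel"]).max())
pd=camera("wrist");P,p,d=pts("wrist",pd,c);np.savez("tray.npz",P=P,p=p,d=d,w2c=c["world_to_cam"])
cv2.imwrite("pics/wrist2.png",p[:,:,::-1])
for t in ["ladoo_mid","barfi_mid","roll_mid","diamond_mid","barfi_half_mid","ladoo_small_mid"]:
    print(t,[(round(a["score"],2),w("wrist",a["centre"],c).round(4).tolist()) for a in mark_of("wrist",t)[:3]])
```

```text
[0.55470671 0.06072829 0.23619149] [ 1.79940158e+02 -2.47936938e-02  9.00653133e+01] 2.475 1.4224602912911826
ladoo_mid [(0.74, [0.4446, 0.2174, 0.0265]), (0.51, [0.656, 0.2219, 0.0175])]
barfi_mid [(0.6, [0.5446, 0.1098, 0.0187])]
roll_mid [(0.63, [0.4521, 0.1051, 0.018])]
diamond_mid [(0.84, [0.6473, 0.1223, 0.0153])]
barfi_half_mid [(0.84, [0.5412, 0.2153, 0.0174]), (0.67, [0.5424, 0.1075, 0.021])]
ladoo_small_mid [(0.93, [0.6564, 0.2241, 0.0167])]
```

View pics/wrist2.png

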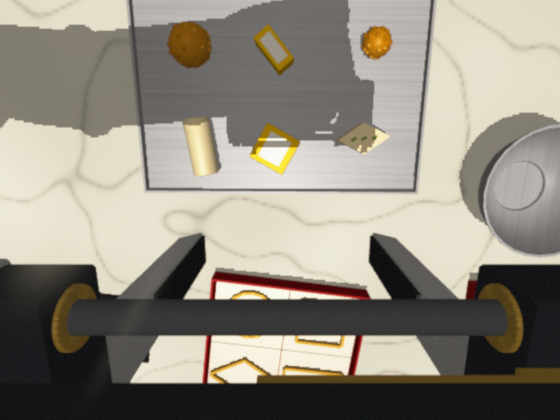

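```bash
cat > seg.py <<'E'
from h import *
f=np.load("tray.npz");P,p,d=f["P"],f["p"],f["d"]
z=P[...,2]
fl=(abs(P[...,0]-0.55)<0.1)&(abs(P[...,1]-0.165)<0.02)&(z<0.01);print("tray floor z",np.median(z[fl]))
off=np.median(z[fl])-0.003
for n,(x,y),r,h in [("ladoo",(.445,.218),.04,.042),("barfi",(.544,.11),.045,.03),("roll",(.452,.108),.05,.03),("diamond",(.646,.12),.045,.022)]:
    near=(np.hypot(P[...,0]-x,P[...,1]-y)<r)&(d>0)
    zr=z-off-.003
    m=near&(zr>.009)
    q=P[m][:,:2]; top=P[near&(zr>h-.004)][:,:2]
    R=cv2.minAreaRect((q*1000).astype(np.float32)); Rt=cv2.minAreaRect((top*1000).astype(np.float32))
    print(n,len(q),"all",np.round(R[0],1),np.round(R[1],1),round(R[2],1),"| top",np.round(Rt[0],1),np.round(Rt[1],1),round(Rt[2],1),len(top),"topmean",(top.mean(0)*1000).round(1),"zmax",np.percentile(zr[near],98).round(4))
    c=np.cov((top if n!="roll" else q).T); e,v=np.linalg.eigh(c); print("   major axis yaw",np.degrees(np.arctan2(v[1,1],v[0,1])).round(1))
E
python3 seg.py
python3 - <<'E'
from h import *
f=np.load("tray.npz");cv2.imwrite("pics/crop2.png",cv2.resize(f["p"][10:200,140:430][:,:,::-1],None,fx=2.6,fy=2.6,interpolation=cv2.INTER_CUBIC))
c=get_calibration("wrist");c["world_to_cam"]=f["w2c"]
cv2.imwrite("pics/rect2.png",rect("wrist",f["p"],0.03,0.42,0.70,0.06,0.26,0.4,c)[:,:,::-1])
E
```

```text
tray floor z 0.0027819210183004373
ladoo 1601 all [450.  217.3] [46.1 42.7] 56.5 | top [448.9 218.9] [28. 26.] 61.5 503 topmean [449.1 217.8] zmax 0.0415
   major axis yaw 62.3
barfi 34528 all [544.7  94.2] [62.5 69.7] 52.8 | top [544.7  94.2] [62.5 69.7] 52.8 34524 topmean [541.3  86.7] zmax 0.3704
   major axis yaw 176.9
roll 2906 all [467.7 111.1] [59.2 66.7] 9.3 | top [469.9 111.1] [55.  65.8] 9.0 2367 topmean [478.  100.4] zmax 0.3506
   major axis yaw 149.4
diamond 1850 all [636.7 113.3] [67. 31.] 34.8 | top [636.7 113.2] [67.  30.9] 34.8 1818 topmean [627.1 105.3] zmax 0.3484
   major axis yaw -145.3
```

View pics/crop2.png

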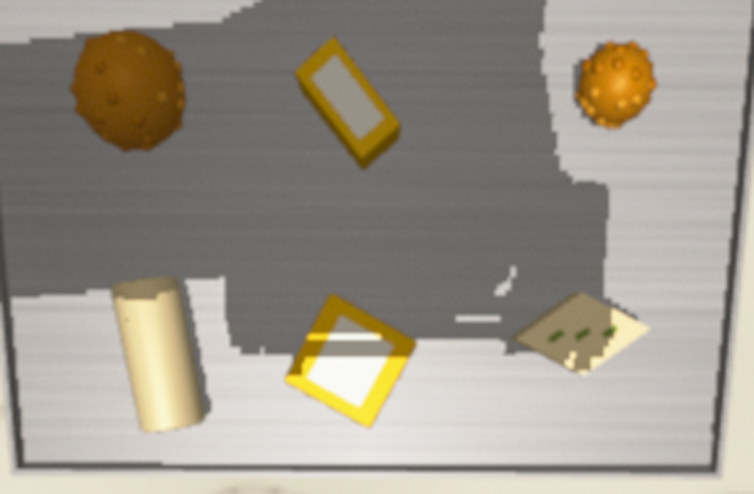

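```bash
sed -i 's/near=(np.hypot/near=(z<.06)\&(np.hypot/' seg.py; python3 seg.py
```

```text
tray floor z 0.0027819210183004373
ladoo 1601 all [450.  217.3] [46.1 42.7] 56.5 | top [448.9 218.9] [28. 26.] 61.5 503 topmean [449.1 217.8] zmax 0.0415
   major axis yaw 62.3
barfi 1489 all [540.6 106.2] [44.2 43.9] 60.7 | top [540.6 106.1] [44.2 43.9] 60.8 1485 topmean [540.7 106.6] zmax 0.0314
   major axis yaw -157.5
roll 1502 all [452.9 108.7] [29.9 66.6] 8.5 | top [453.6 108.5] [22.  65.8] 9.0 963 topmean [453.6 109.1] zmax 0.0301
   major axis yaw 98.5
diamond 863 all [643.7 118.1] [50. 31.] 34.9 | top [643.7 118.1] [50.1 30.9] 34.8 831 topmean [643.5 118.3] zmax 0.0231
   major axis yaw -176.0
```

>>> jog_arm:
  motion:
    - {"gripper":0,"tx":0,"ty":-6,"tz":0,"ax":0,"ay":0,"az":0}
    - {"gripper":0,"tx":0,"ty":-6,"tz":0,"ax":0,"ay":0,"az":0}
    - {"gripper":0,"tx":0,"ty":-6,"tz":0,"ax":0,"ay":0,"az":0}
    - {"gripper":0,"tx":0,"ty":-6,"tz":0,"ax":0,"ay":0,"az":0}
    - {"gripper":0,"tx":0,"ty":-6,"tz":0,"ax":0,"ay":0,"az":0}

```text
clock: 3.45
ee_pos: [0.5548, -0.2422, 0.2354]
orientation: [180.0, 0.0, 90.0]
ft_force: [1.6, 0.5, -0.7]
gripper_width: 0.0938
```

Run:
```python
from h import *
camera("side");camera("side");camera("side");camera("side")
c=get_calibration("wrist");s=read_state();print(s["ee_pos"],s["orientation"],s["clock"],abs(s["joint_vel"]).max())
pd=camera("wrist");P,p,d=pts("wrist",pd,c);np.savez("box.npz",P=P,p=p,d=d,w2c=c["world_to_cam"])
cv2.imwrite("pics/wrist3.png",p[:,:,::-1])
for t in ["well_round_floor","well_square_floor","well_long_floor","well_diamond_floor"]:
    print(t,[(round(a["score"],2),w("wrist",a["centre"],c).round(4).tolist()) for a in mark_of("wrist",t)[:3]])
cv2.imwrite("pics/rect3.png",rect("wrist",p,0.011,0.42,0.68,-0.30,-0.05,0.4,c)[:,:,::-1])
```

```text
[ 0.55463455 -0.24127311  0.23501062] [-1.79956892e+02 -1.35622658e-03  8.98498985e+01] 3.65 1.9934119937806065
well_round_floor [(0.87, [0.5034, -0.1171, 0.0096]), (0.66, [0.3135, -0.1418, -0.0026])]
well_square_floor [(0.96, [0.6037, -0.1309, 0.0049])]
well_long_floor [(0.88, [0.591, -0.2317, 0.0076])]
well_diamond_floor [(0.75, [0.4896, -0.2172, 0.01])]
```

View pics/wrist3.png

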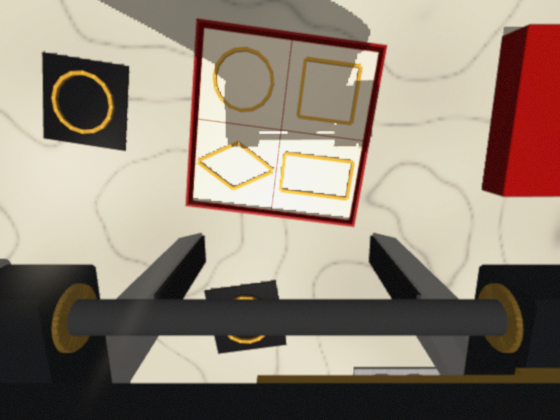

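View pics/rect3.png

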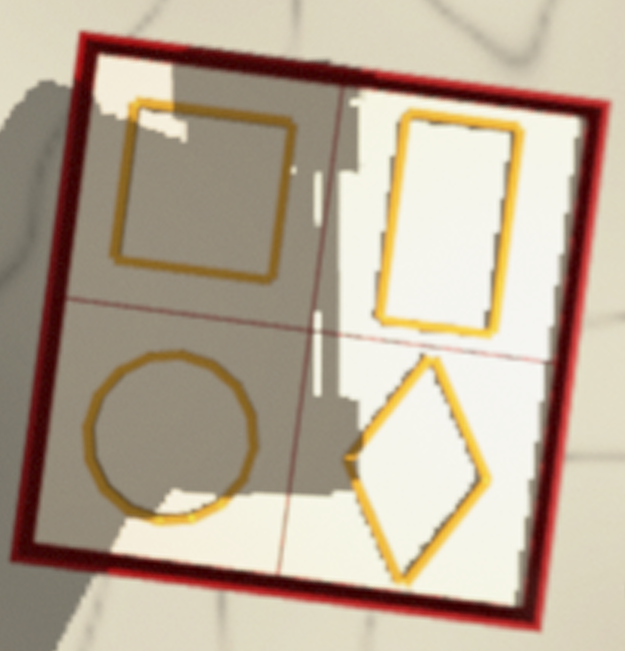

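Run:
```python
import cv2,numpy as np
im=cv2.imread("pics/rect3.png");h=cv2.cvtColor(im,cv2.COLOR_BGR2HSV)
m=((h[...,0]>14)&(h[...,0]<30)&(h[...,1]>130)).astype(np.uint8)
m=cv2.morphologyEx(m,cv2.MORPH_CLOSE,np.ones((5,5)))
cs,_=cv2.findContours(m,cv2.RETR_EXTERNAL,cv2.CHAIN_APPROX_NONE)
for c in cs:
    if cv2.contourArea(c)<5000: continue
    M=cv2.moments(c);u,v=M["m10"]/M["m00"],M["m01"]/M["m00"]
    R=cv2.minAreaRect(c)
    th=.5*np.arctan2(2*M["mu11"],M["mu20"]-M["mu02"])
    # image dir (cos,sin) cols->-y rows->-x ; world dir = (-sin,-cos)
    print("xy",(0.68-.0004*v).round(4) if hasattr(v,'round') else round(.68-.0004*v,4),round(-.05-.0004*u,4),"rect",np.round(np.array(R[1])*.4,1),round(R[2],1),"rc",round(.68-.0004*R[0][1],4),round(-.05-.0004*R[0][0],4),"major yaw",round(np.degrees(np.arctan2(-np.cos(th),-np.sin(th))),1))
```

```text
xy 0.492 -0.2165 rect [52.3 80.1] 38.4 rc 0.492 -0.2164 major yaw -7.0
xy 0.5051 -0.1179 rect [68.5 69.1] 64.3 rc 0.505 -0.118 major yaw -58.2
xy 0.5909 -0.2295 rect [49.5 87.2] 7.5 rc 0.5906 -0.2294 major yaw -7.7
xy 0.6039 -0.131 rect [67.2 67.1] 7.5 rc 0.6038 -0.131 major yaw -91.4
```

>>> jog_arm:
  motion:
    - {"gripper":0.3,"tx":-1.5,"ty":6,"tz":0,"ax":0,"ay":0,"az":0}
    - {"gripper":0.3,"tx":-1.5,"ty":6,"tz":0,"ax":0,"ay":0,"az":0}
    - {"gripper":0.3,"tx":-1.5,"ty":6,"tz":0,"ax":0,"ay":0,"az":0}
    - {"gripper":0.3,"tx":-1.5,"ty":6,"tz":0,"ax":0,"ay":0,"az":0}
    - {"gripper":0.3,"tx":-1.5,"ty":6,"tz":0,"ax":0,"ay":0,"az":0}

```text
clock: 4.53
ee_pos: [0.479, 0.0626, 0.2359]
orientation: [179.9, -0.0, 90.1]
ft_force: [1.3, 0.7, -0.2]
gripper_width: 0.066
```

>>> jog_arm:
  motion:
    - {"gripper":0.3,"tx":-1.0,"ty":5,"tz":-2,"ax":0,"ay":0,"az":0}
    - {"gripper":0.3,"tx":-1.1,"ty":5,"tz":-2,"ax":0,"ay":0,"az":0}
    - {"gripper":0.3,"tx":-1,"ty":5.8,"tz":-2,"ax":0,"ay":0,"az":0}
    - {"gripper":0.3,"tx":0,"ty":0,"tz":-4.4,"ax":0,"ay":0,"az":0}
    - {"gripper":0.3,"tx":0,"ty":0,"tz":0,"ax":0,"ay":0,"az":0}

```text
clock: 5.15
ee_pos: [0.4468, 0.2179, 0.1295]
orientation: [-179.8, 0.1, 90.1]
ft_force: [-0.2, -0.4, 0.2]
gripper_width: 0.0657
```

>>> jog_arm:
  motion:
    - {"gripper":0.3,"tx":0,"ty":0,"tz":-5,"ax":0,"ay":0,"az":0}
    - {"gripper":0.3,"tx":0,"ty":0,"tz":-2.5,"ax":0,"ay":0,"az":0}
    - {"gripper":0.3,"tx":0,"ty":0,"tz":0,"ax":0,"ay":0,"az":0}
    - {"gripper":0.3,"tx":0,"ty":0,"tz":0,"ax":0,"ay":0,"az":0}
    - {"gripper":0.3,"tx":0,"ty":0,"tz":0,"ax":0,"ay":0,"az":0}

```text
clock: 5.78
ee_pos: [0.4499, 0.2183, 0.0581]
orientation: [179.9, -0.1, 90.0]
ft_force: [1.0, 1.0, -0.1]
gripper_width: 0.0659
```

Run:
```python
from h import *
s=read_state();print(s["ee_pos"],s["orientation"],s["joint_positions"],s["clock"])
p,d=camera("wrist");cv2.imwrite("pics/w4.png",p[:,:,::-1])
P,p,d=pts("side");cv2.imwrite("pics/s4.png",p[:,:,::-1])
s=read_state();print(s["ee_pos"],s["orientation"])
```

```text
[0.44986293 0.21834244 0.05807239] [ 1.79885643e+02 -6.27684267e-02  8.99833002e+01] [-27.09743333  19.60965325  -7.26693655 121.19542593   3.8639095
  39.27439807 -36.95120792] 5.775
[0.44957429 0.21821422 0.05755599] [ 1.79916912e+02 -4.75177644e-02  8.99847161e+01]
```

View pics/w4.png

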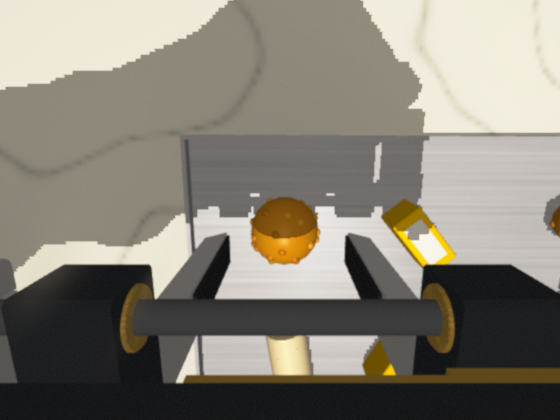

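View pics/s4.png

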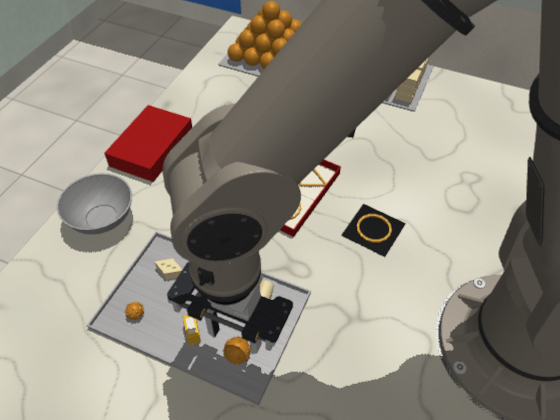

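>>> jog_arm:
  motion:
    - {"gripper":0.3,"tx":0,"ty":0,"tz":-3,"ax":0,"ay":0,"az":0}
    - {"gripper":0.3,"tx":0,"ty":0,"tz":-1.6,"ax":0,"ay":0,"az":0}
    - {"gripper":0.3,"tx":0,"ty":0,"tz":0,"ax":0,"ay":0,"az":0}
    - {"gripper":0.6,"tx":0,"ty":0,"tz":0,"ax":0,"ay":0,"az":0}
    - {"gripper":1,"tx":0,"ty":0,"tz":0,"ax":0,"ay":0,"az":0}

```text
clock: 6.5
ee_pos: [0.4494, 0.2183, 0.0112]
orientation: [179.9, -0.0, 90.0]
ft_force: [-0.5, 0.0, -0.6]
gripper_width: 0.0494
```

>>> jog_arm:
  motion:
    - {"gripper":1,"tx":0,"ty":0,"tz":0,"ax":0,"ay":0,"az":0}
    - {"gripper":1,"tx":0,"ty":0,"tz":0,"ax":0,"ay":0,"az":0}
    - {"gripper":1,"tx":0,"ty":0,"tz":0,"ax":0,"ay":0,"az":0}
    - {"gripper":1,"tx":0,"ty":0,"tz":2,"ax":0,"ay":0,"az":0}
    - {"gripper":1,"tx":0,"ty":0,"tz":3,"ax":0,"ay":0,"az":0}

```text
clock: 7.12
ee_pos: [0.4484, 0.2177, 0.0607]
orientation: [-179.9, 0.0, 90.0]
ft_force: [0.5, 0.3, -0.1]
gripper_width: 0.0445
```

>>> jog_arm:
  motion:
    - {"gripper":1,"tx":0.5,"ty":-3,"tz":3,"ax":0,"ay":0,"az":0}
    - {"gripper":1,"tx":1,"ty":-6,"tz":0,"ax":0,"ay":0,"az":0}
    - {"gripper":1,"tx":1,"ty":-6,"tz":0,"ax":0,"ay":0,"az":0}
    - {"gripper":1,"tx":1,"ty":-6,"tz":0,"ax":0,"ay":0,"az":0}
    - {"gripper":1,"tx":1,"ty":-6,"tz":0,"ax":0,"ay":0,"az":0}

```text
clock: 7.75
ee_pos: [0.4941, -0.0539, 0.0909]
orientation: [180.0, -0.0, 90.0]
ft_force: [0.7, 0.5, -1.1]
gripper_width: 0.044
```

>>> jog_arm:
  motion:
    - {"gripper":1,"tx":1.1,"ty":-6,"tz":0,"ax":0,"ay":0,"az":0}
    - {"gripper":1,"tx":0,"ty":-0.6,"tz":-3,"ax":0,"ay":0,"az":0}
    - {"gripper":1,"tx":0,"ty":0,"tz":-2,"ax":0,"ay":0,"az":0}
    - {"gripper":1,"tx":0,"ty":0,"tz":0,"ax":0,"ay":0,"az":0}
    - {"gripper":1,"tx":0,"ty":0,"tz":0,"ax":0,"ay":0,"az":0}

```text
clock: 8.38
ee_pos: [0.5054, -0.1179, 0.0412]
orientation: [180.0, -0.0, 90.0]
ft_force: [-0.0, -0.7, -0.6]
gripper_width: 0.0444
```

Run:
```python
from h import *
p,d=camera("wrist");cv2.imwrite("pics/w5.png",p[:,:,::-1])
s=read_state();print(s["ee_pos"],s["orientation"],s["gripper_width"],s["ft_force"])
```

```text
[ 0.50557299 -0.11788265  0.04142944] [1.79929982e+02 5.55210519e-03 9.00201678e+01] 0.04457927784296025 [ 0.36087429  0.3287798  -0.85666283]
```

View pics/w5.png

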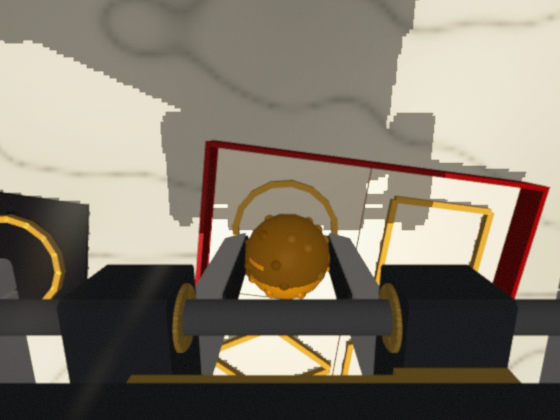

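>>> jog_arm:
  motion:
    - {"gripper":1,"tx":0,"ty":0,"tz":-1.6,"ax":0,"ay":0,"az":0}
    - {"gripper":1,"tx":0,"ty":0,"tz":-1.0,"ax":0,"ay":0,"az":0}
    - {"gripper":1,"tx":0,"ty":0,"tz":0,"ax":0,"ay":0,"az":0}
    - {"gripper":1,"tx":0,"ty":0,"tz":0,"ax":0,"ay":0,"az":0}
    - {"gripper":0.48,"tx":0,"ty":0,"tz":0,"ax":0,"ay":0,"az":0}

```text
clock: 9.05
ee_pos: [0.505, -0.118, 0.0145]
orientation: [180.0, -0.0, 90.0]
ft_force: [-0.1, 0.4, 0.4]
gripper_width: 0.0481
```

>>> jog_arm:
  motion:
    - {"gripper":0.45,"tx":0,"ty":0,"tz":0,"ax":0,"ay":0,"az":0}
    - {"gripper":0.4,"tx":0,"ty":0,"tz":0,"ax":0,"ay":0,"az":0}
    - {"gripper":0.38,"tx":0,"ty":0,"tz":1,"ax":0,"ay":0,"az":0}
    - {"gripper":0.38,"tx":0,"ty":0,"tz":3,"ax":0,"ay":0,"az":0}
    - {"gripper":0.38,"tx":0,"ty":0,"tz":4,"ax":0,"ay":0,"az":0}

```text
clock: 9.68
ee_pos: [0.5044, -0.118, 0.0955]
orientation: [-179.9, -0.0, 90.0]
ft_force: [0.0, 1.0, -0.8]
gripper_width: 0.0582
```

>>> jog_arm:
  motion:
    - {"gripper":0.27,"tx":0.7,"ty":4.5,"tz":0,"ax":0,"ay":0,"az":-6}
    - {"gripper":0.27,"tx":0.7,"ty":4.5,"tz":0,"ax":0,"ay":0,"az":-6}
    - {"gripper":0.27,"tx":0.7,"ty":4.5,"tz":0,"ax":0,"ay":0,"az":-6}
    - {"gripper":0.27,"tx":0.7,"ty":4.5,"tz":0,"ax":0,"ay":0,"az":-6}
    - {"gripper":0.27,"tx":0.7,"ty":4.4,"tz":0,"ax":0,"ay":0,"az":-5.2}

```text
clock: 10.3
ee_pos: [0.5402, 0.1076, 0.0953]
orientation: [180.0, -0.0, 60.6]
ft_force: [-0.1, -0.2, -0.6]
gripper_width: 0.0689
```

>>> jog_arm:
  motion:
    - {"gripper":0.27,"tx":0,"ty":0,"tz":-3.5,"ax":0,"ay":0,"az":0}
    - {"gripper":0.27,"tx":0,"ty":0,"tz":0,"ax":0,"ay":0,"az":0}
    - {"gripper":0.27,"tx":0,"ty":0,"tz":0,"ax":0,"ay":0,"az":0}
    - {"gripper":0.27,"tx":0,"ty":0,"tz":0,"ax":0,"ay":0,"az":0}
    - {"gripper":0.27,"tx":0,"ty":0,"tz":0,"ax":0,"ay":0,"az":0}

```text
clock: 10.92
ee_pos: [0.5404, 0.1057, 0.0603]
orientation: [180.0, -0.1, 60.8]
ft_force: [-0.1, -0.5, -0.9]
gripper_width: 0.0685
```

Run:
```python
from h import *
p,d=camera("wrist");cv2.imwrite("pics/w6.png",p[:,:,::-1])
s=read_state();print(s["ee_pos"],s["orientation"],s["gripper_width"],s["joint_positions"])
p,d=camera("side");cv2.imwrite("pics/s6.png",cv2.resize(p[110:260,180:380,::-1],None,fx=3,fy=3))
```

```text
[0.54034909 0.10575869 0.06016841] [ 1.79963482e+02 -4.44586186e-02  6.07631465e+01] 0.0688158160113853 [-19.84956859  23.15277748   2.54216607 115.24802154  -1.51182946
  41.57207942 -45.61863537]
```

View pics/w6.png

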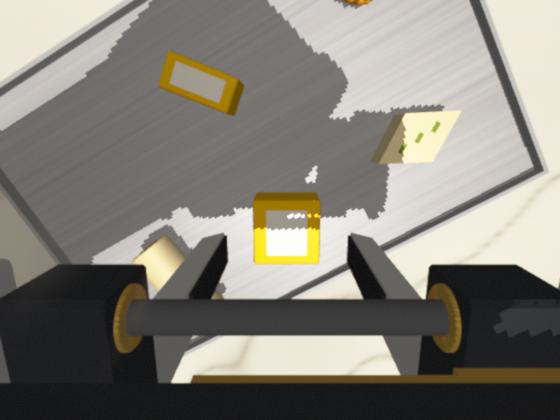

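View pics/s6.png

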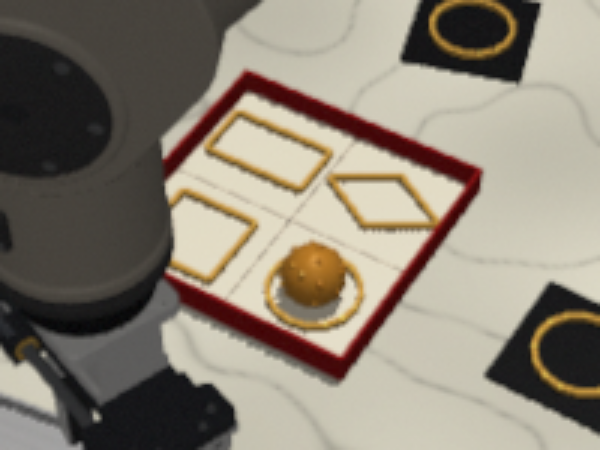

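>>> jog_arm:
  motion:
    - {"gripper":0.27,"tx":0,"ty":0,"tz":-3,"ax":0,"ay":0,"az":0}
    - {"gripper":0.27,"tx":0,"ty":0,"tz":-1.8,"ax":0,"ay":0,"az":0}
    - {"gripper":0.27,"tx":0,"ty":0,"tz":0,"ax":0,"ay":0,"az":0}
    - {"gripper":0.6,"tx":0,"ty":0,"tz":0,"ax":0,"ay":0,"az":0}
    - {"gripper":1,"tx":0,"ty":0,"tz":0,"ax":0,"ay":0,"az":0}

```text
clock: 11.65
ee_pos: [0.5405, 0.1061, 0.0122]
orientation: [180.0, -0.1, 60.8]
ft_force: [0.3, 0.7, 0.2]
gripper_width: 0.052
```

>>> jog_arm:
  motion:
    - {"gripper":1,"tx":0,"ty":0,"tz":0,"ax":0,"ay":0,"az":0}
    - {"gripper":1,"tx":0,"ty":0,"tz":0,"ax":0,"ay":0,"az":0}
    - {"gripper":1,"tx":0,"ty":0,"tz":0,"ax":0,"ay":0,"az":0}
    - {"gripper":1,"tx":0,"ty":0,"tz":2,"ax":0,"ay":0,"az":0}
    - {"gripper":1,"tx":0,"ty":0,"tz":4,"ax":0,"ay":0,"az":0}

```text
clock: 12.28
ee_pos: [0.5389, 0.1057, 0.0711]
orientation: [-179.9, 0.1, 60.8]
ft_force: [0.7, 0.8, -0.7]
gripper_width: 0.0439
```

>>> jog_arm:
  motion:
    - {"gripper":1,"tx":1.3,"ty":-4.7,"tz":1,"ax":0,"ay":0,"az":4.4}
    - {"gripper":1,"tx":1.3,"ty":-4.7,"tz":0,"ax":0,"ay":0,"az":4.4}
    - {"gripper":1,"tx":1.3,"ty":-4.7,"tz":0,"ax":0,"ay":0,"az":4.4}
    - {"gripper":1,"tx":1.3,"ty":-4.8,"tz":0,"ax":0,"ay":0,"az":4.4}
    - {"gripper":1,"tx":1.2,"ty":-4.8,"tz":0,"ax":0,"ay":0,"az":4.1}

```text
clock: 12.9
ee_pos: [0.6043, -0.1326, 0.0817]
orientation: [180.0, -0.0, 82.6]
ft_force: [0.6, 0.7, -0.6]
gripper_width: 0.0438
```

>>> jog_arm:
  motion:
    - {"gripper":1,"tx":0,"ty":0,"tz":-3,"ax":0,"ay":0,"az":0}
    - {"gripper":1,"tx":0,"ty":0,"tz":-1,"ax":0,"ay":0,"az":0}
    - {"gripper":1,"tx":0,"ty":0,"tz":0,"ax":0,"ay":0,"az":0}
    - {"gripper":1,"tx":0,"ty":0,"tz":0,"ax":0,"ay":0,"az":0}
    - {"gripper":1,"tx":0,"ty":0,"tz":0,"ax":0,"ay":0,"az":0}

```text
clock: 13.52
ee_pos: [0.6045, -0.1306, 0.0424]
orientation: [179.9, -0.0, 82.5]
ft_force: [0.4, 0.2, -0.0]
gripper_width: 0.0439
```

Run:
```python
from h import *
p,d=camera("wrist");cv2.imwrite("pics/w7.png",p[:,:,::-1])
s=read_state();print(s["ee_pos"],s["orientation"],s["gripper_width"])
```

```text
[ 0.60441993 -0.13070708  0.0422538 ] [ 1.79939143e+02 -4.05712047e-03  8.25262439e+01] 0.04404883303338613
```

View pics/w7.png

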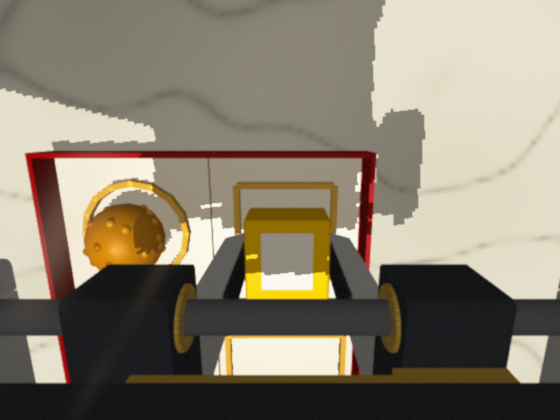

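>>> jog_arm:
  motion:
    - {"gripper":1,"tx":0,"ty":0,"tz":-1.6,"ax":0,"ay":0,"az":0}
    - {"gripper":1,"tx":0,"ty":0,"tz":-1.0,"ax":0,"ay":0,"az":0}
    - {"gripper":1,"tx":0,"ty":0,"tz":0,"ax":0,"ay":0,"az":0}
    - {"gripper":1,"tx":0,"ty":0,"tz":0,"ax":0,"ay":0,"az":0}
    - {"gripper":0.48,"tx":0,"ty":0,"tz":0,"ax":0,"ay":0,"az":0}

```text
clock: 14.2
ee_pos: [0.6039, -0.131, 0.0153]
orientation: [-180.0, -0.0, 82.5]
ft_force: [0.2, 0.2, -0.4]
gripper_width: 0.0483
```

>>> jog_arm:
  motion:
    - {"gripper":0.45,"tx":0,"ty":0,"tz":0,"ax":0,"ay":0,"az":0}
    - {"gripper":0.42,"tx":0,"ty":0,"tz":0,"ax":0,"ay":0,"az":0}
    - {"gripper":0.4,"tx":0,"ty":0,"tz":1,"ax":0,"ay":0,"az":0}
    - {"gripper":0.4,"tx":0,"ty":0,"tz":3,"ax":0,"ay":0,"az":0}
    - {"gripper":0.4,"tx":0,"ty":0,"tz":4,"ax":0,"ay":0,"az":0}

```text
clock: 14.82
ee_pos: [0.6035, -0.1309, 0.0964]
orientation: [-179.9, -0.0, 82.5]
ft_force: [0.3, -0.1, 1.1]
gripper_width: 0.0564
```

>>> jog_arm:
  motion:
    - {"gripper":0.4,"tx":-3,"ty":4.8,"tz":0,"ax":0,"ay":0,"az":3.3}
    - {"gripper":0.4,"tx":-3,"ty":4.8,"tz":0,"ax":0,"ay":0,"az":3.3}
    - {"gripper":0.4,"tx":-3,"ty":4.8,"tz":0,"ax":0,"ay":0,"az":3.2}
    - {"gripper":0.4,"tx":-3,"ty":4.8,"tz":0,"ax":0,"ay":0,"az":3.2}
    - {"gripper":0.4,"tx":-3,"ty":4.8,"tz":0,"ax":0,"ay":0,"az":3.2}

```text
clock: 15.45
ee_pos: [0.4532, 0.1104, 0.0963]
orientation: [179.9, -0.0, 98.8]
ft_force: [1.2, 0.9, 0.3]
gripper_width: 0.0563
```

>>> jog_arm:
  motion:
    - {"gripper":0.4,"tx":0,"ty":0,"tz":-3.5,"ax":0,"ay":0,"az":0}
    - {"gripper":0.4,"tx":0,"ty":0,"tz":0,"ax":0,"ay":0,"az":0}
    - {"gripper":0.4,"tx":0,"ty":0,"tz":0,"ax":0,"ay":0,"az":0}
    - {"gripper":0.4,"tx":0,"ty":0,"tz":0,"ax":0,"ay":0,"az":0}
    - {"gripper":0.4,"tx":0,"ty":0,"tz":0,"ax":0,"ay":0,"az":0}

```text
clock: 16.08
ee_pos: [0.4545, 0.1087, 0.0611]
orientation: [179.9, -0.0, 98.6]
ft_force: [0.2, 0.5, 0.3]
gripper_width: 0.0565
```

Run:
```python
from h import *
p,d=camera("wrist");cv2.imwrite("pics/w8.png",p[:,:,::-1])
s=read_state();print(s["ee_pos"],s["orientation"],s["gripper_width"],s["joint_positions"])
```

```text
[0.45436103 0.10878522 0.06095825] [ 1.79960204e+02 -6.87582465e-03  9.86548260e+01] 0.05648281530906997 [-14.44541173  16.85818942  -7.94396283 124.97197431   3.70854399
  38.34064276 -16.3059404 ]
```

View pics/w8.png

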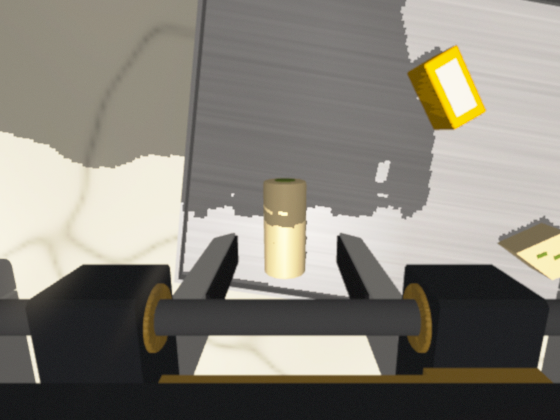

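>>> jog_arm:
  motion:
    - {"gripper":0.4,"tx":0,"ty":0,"tz":-3,"ax":0,"ay":0,"az":0}
    - {"gripper":0.4,"tx":0,"ty":0,"tz":-2,"ax":0,"ay":0,"az":0}
    - {"gripper":0.4,"tx":0,"ty":0,"tz":0,"ax":0,"ay":0,"az":0}
    - {"gripper":0.7,"tx":0,"ty":0,"tz":0,"ax":0,"ay":0,"az":0}
    - {"gripper":1,"tx":0,"ty":0,"tz":0,"ax":0,"ay":0,"az":0}

```text
clock: 16.75
ee_pos: [0.4546, 0.1091, 0.0113]
orientation: [179.9, -0.0, 98.7]
ft_force: [1.0, -0.5, -0.1]
gripper_width: 0.0397
```

>>> jog_arm:
  motion:
    - {"gripper":1,"tx":0,"ty":0,"tz":0,"ax":0,"ay":0,"az":0}
    - {"gripper":1,"tx":0,"ty":0,"tz":0,"ax":0,"ay":0,"az":0}
    - {"gripper":1,"tx":0,"ty":0,"tz":0,"ax":0,"ay":0,"az":0}
    - {"gripper":1,"tx":0,"ty":0,"tz":2,"ax":0,"ay":0,"az":0}
    - {"gripper":1,"tx":0,"ty":0,"tz":4,"ax":0,"ay":0,"az":0}

```text
clock: 17.38
ee_pos: [0.4529, 0.1087, 0.0703]
orientation: [-179.8, 0.0, 98.7]
ft_force: [0.0, -0.4, -0.7]
gripper_width: 0.0295
```

>>> jog_arm:
  motion:
    - {"gripper":1,"tx":1.7,"ty":-4.2,"tz":2,"ax":0,"ay":0,"az":9.2}
    - {"gripper":1,"tx":1.7,"ty":-4.2,"tz":1,"ax":0,"ay":0,"az":9.2}
    - {"gripper":1,"tx":1.7,"ty":-4.2,"tz":0,"ax":0,"ay":0,"az":9.2}
    - {"gripper":1,"tx":1.7,"ty":-4.2,"tz":0,"ax":0,"ay":0,"az":9.2}
    - {"gripper":1,"tx":1.7,"ty":-4.2,"tz":0,"ax":0,"ay":0,"az":9.2}

```text
clock: 18.0
ee_pos: [0.5394, -0.1024, 0.1008]
orientation: [180.0, 0.0, 145.0]
ft_force: [0.3, 1.1, -0.8]
gripper_width: 0.0293
```

>>> jog_arm:
  motion:
    - {"gripper":1,"tx":1.7,"ty":-4.2,"tz":0,"ax":0,"ay":0,"az":9.2}
    - {"gripper":1,"tx":1.7,"ty":-4.2,"tz":0,"ax":0,"ay":0,"az":9.2}
    - {"gripper":1,"tx":1.7,"ty":-4.4,"tz":0,"ax":0,"ay":0,"az":9.4}
    - {"gripper":1,"tx":0,"ty":0,"tz":-3,"ax":0,"ay":0,"az":0}
    - {"gripper":1,"tx":0,"ty":0,"tz":0,"ax":0,"ay":0,"az":0}

```text
clock: 18.62
ee_pos: [0.5883, -0.2288, 0.0686]
orientation: [179.9, -0.2, 172.4]
ft_force: [-0.6, 0.2, -0.5]
gripper_width: 0.0294
```

>>> jog_arm:
  motion:
    - {"gripper":1,"tx":0,"ty":0,"tz":0,"ax":0,"ay":0,"az":0}
    - {"gripper":1,"tx":0,"ty":0,"tz":0,"ax":0,"ay":0,"az":0}
    - {"gripper":1,"tx":0,"ty":0,"tz":0,"ax":0,"ay":0,"az":0}
    - {"gripper":1,"tx":0,"ty":0,"tz":0,"ax":0,"ay":0,"az":0}
    - {"gripper":1,"tx":0,"ty":0,"tz":0,"ax":0,"ay":0,"az":0}

```text
clock: 19.25
ee_pos: [0.59, -0.229, 0.0706]
orientation: [-180.0, 0.0, 172.5]
ft_force: [-0.1, 0.3, -0.5]
gripper_width: 0.0292
```

Run:
```python
from h import *
p,d=camera("wrist");cv2.imwrite("pics/w9.png",p[:,:,::-1])
s=read_state();print(s["ee_pos"],s["orientation"],s["gripper_width"],s["joint_positions"])
p,d=camera("side");cv2.imwrite("pics/s9.png",cv2.resize(p[80:280,160:400,::-1],None,fx=3,fy=3))
```

```text
[ 0.58996682 -0.22899614  0.07053563] [-1.79995710e+02  7.50199881e-04  1.72496415e+02] 0.029515737990909553 [ 25.35917972  29.30230512 -13.12500501 103.25158997   8.5515909
  48.40589874  90.66165088]
```

View pics/w9.png

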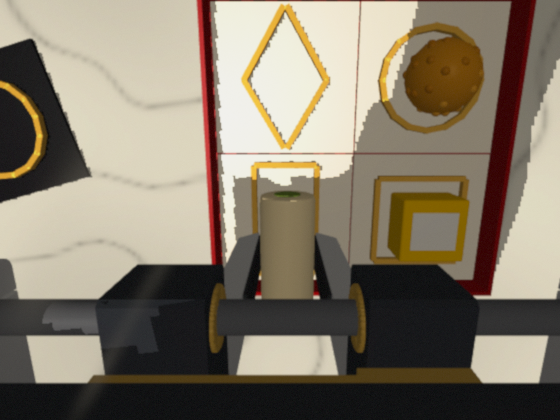

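View pics/s9.png

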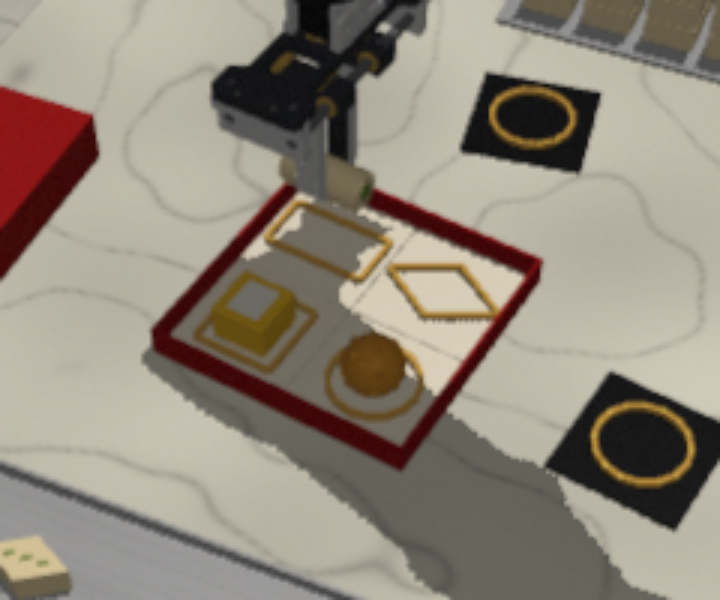

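>>> jog_arm:
  motion:
    - {"gripper":1,"tx":0.1,"ty":0,"tz":-2,"ax":0,"ay":0,"az":0}
    - {"gripper":1,"tx":0,"ty":0,"tz":-1,"ax":0,"ay":0,"az":0}
    - {"gripper":1,"tx":0,"ty":0,"tz":0,"ax":0,"ay":0,"az":0}
    - {"gripper":1,"tx":0,"ty":0,"tz":0,"ax":0,"ay":0,"az":0}
    - {"gripper":1,"tx":0,"ty":0,"tz":0,"ax":0,"ay":0,"az":0}

```text
clock: 19.98
ee_pos: [0.5912, -0.2291, 0.0409]
orientation: [-180.0, 0.0, 172.5]
ft_force: [0.4, 0.1, -1.5]
gripper_width: 0.0296
```

Run:
```python
from h import *
c=get_calibration("wrist");pd=camera("wrist");P,p,d=pts("wrist",pd,c);cv2.imwrite("pics/w10.png",p[:,:,::-1])
s=read_state();t=s["ee_pos"];print(t,s["orientation"],s["gripper_width"])
z=P[...,2]; Q=P-t; a=np.radians(-7.5); u=Q[...,0]*np.cos(a)+Q[...,1]*np.sin(a); v=-Q[...,0]*np.sin(a)+Q[...,1]*np.cos(a)
m=(abs(v)<.006)&(u<0)&(u>-.06)&(z>t[2]+.01)&(z<t[2]+.026)
print("roll far end u (mm)",np.percentile(u[m]*1000,[1,3,10]),"z",np.percentile(z[m]-t[2],[50,95]))
```

```text
[ 0.59121663 -0.22911639  0.04088803] [-1.79989746e+02  3.42928946e-02  1.72494665e+02] 0.029392745445969475
roll far end u (mm) [-32.56557636 -32.20585337 -31.35237425] z [0.02078335 0.02206027]
```

View pics/w10.png

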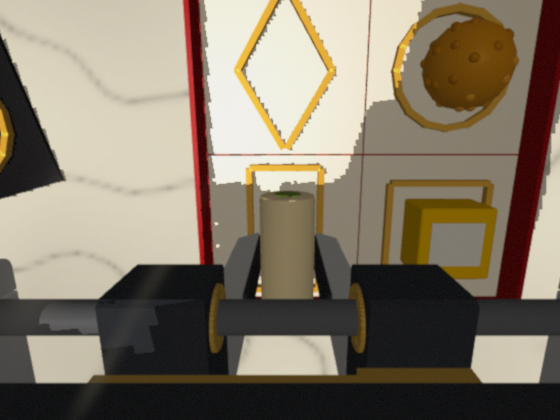

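>>> jog_arm:
  motion:
    - {"gripper":1,"tx":0,"ty":0,"tz":-1.6,"ax":0,"ay":0,"az":0}
    - {"gripper":1,"tx":0,"ty":0,"tz":-1.0,"ax":0,"ay":0,"az":0}
    - {"gripper":1,"tx":0,"ty":0,"tz":0,"ax":0,"ay":0,"az":0}
    - {"gripper":1,"tx":0,"ty":0,"tz":0,"ax":0,"ay":0,"az":0}
    - {"gripper":0.63,"tx":0,"ty":0,"tz":0,"ax":0,"ay":0,"az":0}

```text
clock: 20.65
ee_pos: [0.591, -0.229, 0.0145]
orientation: [-180.0, 0.0, 172.5]
ft_force: [0.4, -0.7, 0.1]
gripper_width: 0.034
```

>>> jog_arm:
  motion:
    - {"gripper":0.58,"tx":0,"ty":0,"tz":0,"ax":0,"ay":0,"az":0}
    - {"gripper":0.55,"tx":0,"ty":0,"tz":0,"ax":0,"ay":0,"az":0}
    - {"gripper":0.54,"tx":0,"ty":0,"tz":1,"ax":0,"ay":0,"az":0}
    - {"gripper":0.54,"tx":0,"ty":0,"tz":3,"ax":0,"ay":0,"az":0}
    - {"gripper":0.54,"tx":0,"ty":0,"tz":4,"ax":0,"ay":0,"az":0}

```text
clock: 21.28
ee_pos: [0.5904, -0.2288, 0.0953]
orientation: [180.0, -0.1, 172.5]
ft_force: [0.5, 0.6, 0.7]
gripper_width: 0.0434
```

>>> jog_arm:
  motion:
    - {"gripper":0.45,"tx":0.9,"ty":5.8,"tz":0,"ax":0,"ay":0,"az":-3.3}
    - {"gripper":0.45,"tx":0.9,"ty":5.8,"tz":0,"ax":0,"ay":0,"az":-3.3}
    - {"gripper":0.45,"tx":0.9,"ty":5.8,"tz":0,"ax":0,"ay":0,"az":-3.3}
    - {"gripper":0.45,"tx":0.9,"ty":5.8,"tz":0,"ax":0,"ay":0,"az":-3.3}
    - {"gripper":0.45,"tx":0.9,"ty":5.8,"tz":0,"ax":0,"ay":0,"az":-3.3}

```text
clock: 21.9
ee_pos: [0.6363, 0.0628, 0.0954]
orientation: [180.0, 0.0, 155.9]
ft_force: [0.4, -0.6, -0.0]
gripper_width: 0.0518
```

>>> jog_arm:
  motion:
    - {"gripper":0.45,"tx":0.8,"ty":5.7,"tz":0,"ax":0,"ay":0,"az":-3.2}
    - {"gripper":0.45,"tx":0,"ty":0,"tz":-3.5,"ax":0,"ay":0,"az":0}
    - {"gripper":0.45,"tx":0,"ty":0,"tz":0,"ax":0,"ay":0,"az":0}
    - {"gripper":0.45,"tx":0,"ty":0,"tz":0,"ax":0,"ay":0,"az":0}
    - {"gripper":0.45,"tx":0,"ty":0,"tz":0,"ax":0,"ay":0,"az":0}

```text
clock: 22.52
ee_pos: [0.6448, 0.1171, 0.061]
orientation: [180.0, 0.1, 152.7]
ft_force: [0.7, -0.0, 0.6]
gripper_width: 0.0518
```

Run:
```python
from h import *
c=get_calibration("wrist");P,p,d=pts("wrist",None,c);cv2.imwrite("pics/w11.png",p[:,:,::-1])
s=read_state();t=s["ee_pos"];print(t,s["orientation"],s["gripper_width"])
m=(np.hypot(P[...,0]-.644,P[...,1]-.118)<.035)&(P[...,2]<.035)&(P[...,2]>.02);R=cv2.minAreaRect((P[m][:,:2]*1000).astype(np.float32));print(R)
```

```text
[0.64467209 0.11724229 0.06077944] [1.79952530e+02 7.32557278e-02 1.52725489e+02] 0.05171864917748773
((644.5691528320312, 118.28813934326172), (30.803659439086914, 51.82919692993164), 63.8309440612793)
```

View pics/w11.png

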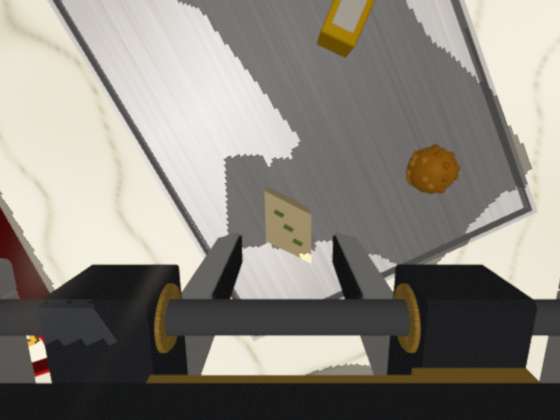

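>>> jog_arm:
  motion:
    - {"gripper":0.45,"tx":0,"ty":0.1,"tz":-3,"ax":0,"ay":0,"az":0.5}
    - {"gripper":0.45,"tx":0,"ty":0,"tz":-2,"ax":0,"ay":0,"az":0}
    - {"gripper":0.45,"tx":0,"ty":0,"tz":0,"ax":0,"ay":0,"az":0}
    - {"gripper":0.7,"tx":0,"ty":0,"tz":0,"ax":0,"ay":0,"az":0}
    - {"gripper":1,"tx":0,"ty":0,"tz":0,"ax":0,"ay":0,"az":0}

```text
clock: 23.2
ee_pos: [0.6446, 0.1191, 0.0104]
orientation: [180.0, 0.1, 153.3]
ft_force: [0.3, 1.1, -0.2]
gripper_width: 0.0352
```

>>> jog_arm:
  motion:
    - {"gripper":1,"tx":0,"ty":0,"tz":0,"ax":0,"ay":0,"az":0}
    - {"gripper":1,"tx":0,"ty":0,"tz":0,"ax":0,"ay":0,"az":0}
    - {"gripper":1,"tx":0,"ty":0,"tz":0,"ax":0,"ay":0,"az":0}
    - {"gripper":1,"tx":0,"ty":0,"tz":2,"ax":0,"ay":0,"az":0}
    - {"gripper":1,"tx":0,"ty":0,"tz":4,"ax":0,"ay":0,"az":0}

```text
clock: 23.82
ee_pos: [0.643, 0.1188, 0.0699]
orientation: [-179.9, -0.1, 153.3]
ft_force: [-0.2, 0.3, 0.7]
gripper_width: 0.0301
```

>>> jog_arm:
  motion:
    - {"gripper":1,"tx":-2.2,"ty":-4.8,"tz":2,"ax":0,"ay":0,"az":-1.7}
    - {"gripper":1,"tx":-2.2,"ty":-4.8,"tz":1.5,"ax":0,"ay":0,"az":-1.7}
    - {"gripper":1,"tx":-2.2,"ty":-4.8,"tz":0,"ax":0,"ay":0,"az":-1.7}
    - {"gripper":1,"tx":-2.2,"ty":-4.8,"tz":0,"ax":0,"ay":0,"az":-1.7}
    - {"gripper":1,"tx":-2.2,"ty":-4.8,"tz":0,"ax":0,"ay":0,"az":-1.7}

```text
clock: 24.45
ee_pos: [0.5335, -0.1225, 0.106]
orientation: [180.0, 0.1, 144.7]
ft_force: [1.1, -0.6, -1.2]
gripper_width: 0.0306
```

>>> jog_arm:
  motion:
    - {"gripper":1,"tx":-2.2,"ty":-4.8,"tz":0,"ax":0,"ay":0,"az":-1.7}
    - {"gripper":1,"tx":-2.1,"ty":-4.7,"tz":0,"ax":0,"ay":0,"az":-1.6}
    - {"gripper":1,"tx":0,"ty":0,"tz":-3.5,"ax":0,"ay":0,"az":0}
    - {"gripper":1,"tx":0,"ty":0,"tz":-2,"ax":0,"ay":0,"az":0}
    - {"gripper":1,"tx":0,"ty":0,"tz":0,"ax":0,"ay":0,"az":0}

```text
clock: 25.08
ee_pos: [0.4904, -0.2158, 0.0494]
orientation: [-180.0, -0.1, 141.5]
ft_force: [0.4, 0.4, -0.5]
gripper_width: 0.0305
```

>>> jog_arm:
  motion:
    - {"gripper":1,"tx":0,"ty":0,"tz":0,"ax":0,"ay":0,"az":0}
    - {"gripper":1,"tx":0,"ty":0,"tz":0,"ax":0,"ay":0,"az":0}
    - {"gripper":1,"tx":0,"ty":0,"tz":0,"ax":0,"ay":0,"az":0}
    - {"gripper":1,"tx":0,"ty":0,"tz":0,"ax":0,"ay":0,"az":0}
    - {"gripper":1,"tx":0,"ty":0,"tz":0,"ax":0,"ay":0,"az":0}

```text
clock: 25.7
ee_pos: [0.491, -0.216, 0.0495]
orientation: [-180.0, 0.0, 141.5]
ft_force: [0.4, -0.3, 0.1]
gripper_width: 0.0303
```

Run:
```python
from h import *
c=get_calibration("wrist");P,p,d=pts("wrist",None,c);cv2.imwrite("pics/w12.png",p[:,:,::-1])
s=read_state();t=s["ee_pos"];print(t,s["orientation"],s["gripper_width"])
p,d=camera("side");cv2.imwrite("pics/s12.png",cv2.resize(p[80:280,160:400,::-1],None,fx=3,fy=3))
```

```text
[ 0.49097604 -0.2160297   0.0495009 ] [-1.79996765e+02  6.40848649e-05  1.41496674e+02] 0.030562762843708215
```

View pics/w12.png

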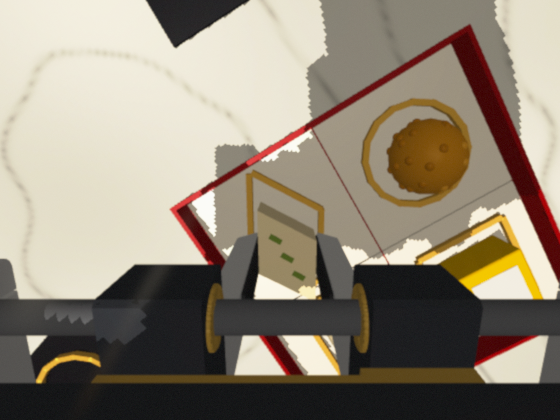

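View pics/s12.png

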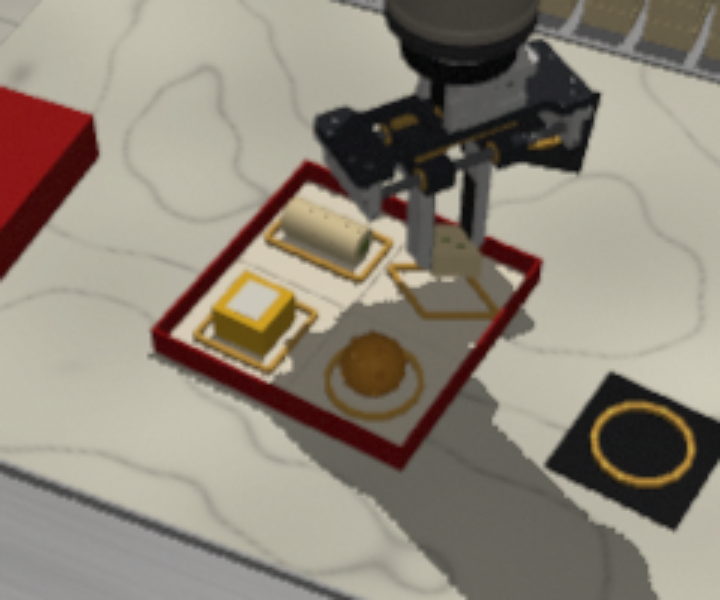

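>>> jog_arm:
  motion:
    - {"gripper":1,"tx":0.1,"ty":0,"tz":-2,"ax":0,"ay":0,"az":0}
    - {"gripper":1,"tx":0,"ty":0,"tz":-1.5,"ax":0,"ay":0,"az":0}
    - {"gripper":1,"tx":0,"ty":0,"tz":0,"ax":0,"ay":0,"az":0}
    - {"gripper":1,"tx":0,"ty":0,"tz":0,"ax":0,"ay":0,"az":0}
    - {"gripper":0.63,"tx":0,"ty":0,"tz":0,"ax":0,"ay":0,"az":0}

```text
clock: 26.42
ee_pos: [0.4921, -0.2161, 0.0147]
orientation: [180.0, 0.0, 141.5]
ft_force: [-0.1, 1.4, 0.4]
gripper_width: 0.0342
```

>>> jog_arm:
  motion:
    - {"gripper":0.58,"tx":0,"ty":0,"tz":0,"ax":0,"ay":0,"az":0}
    - {"gripper":0.55,"tx":0,"ty":0,"tz":0,"ax":0,"ay":0,"az":0}
    - {"gripper":0.54,"tx":0,"ty":0,"tz":1,"ax":0,"ay":0,"az":0}
    - {"gripper":0.54,"tx":0,"ty":0,"tz":3,"ax":0,"ay":0,"az":0}
    - {"gripper":0.54,"tx":0,"ty":0,"tz":5,"ax":0,"ay":0,"az":0}

```text
clock: 27.05
ee_pos: [0.4911, -0.2156, 0.105]
orientation: [-180.0, -0.1, 141.5]
ft_force: [-0.1, -0.7, 0.9]
gripper_width: 0.043
```

>>> jog_arm:
  motion:
    - {"gripper":0.4,"tx":1.3,"ty":-3,"tz":3,"ax":0,"ay":0,"az":-10}
    - {"gripper":0.3,"tx":1.3,"ty":-3,"tz":3,"ax":0,"ay":0,"az":-10}
    - {"gripper":0.2,"tx":1.3,"ty":-2,"tz":3,"ax":0,"ay":0,"az":-10}
    - {"gripper":0.1,"tx":1.3,"ty":0,"tz":3,"ax":0,"ay":0,"az":-10}
    - {"gripper":0,"tx":1,"ty":0,"tz":0,"ax":0,"ay":0,"az":-10}

```text
clock: 27.68
ee_pos: [0.5553, -0.2967, 0.2278]
orientation: [179.8, 0.1, 91.1]
ft_force: [-1.0, 0.5, -1.0]
gripper_width: 0.0897
```

>>> jog_arm:
  motion:
    - {"gripper":0,"tx":0,"ty":0,"tz":0,"ax":0,"ay":0,"az":0}
    - {"gripper":0,"tx":0,"ty":0,"tz":0,"ax":0,"ay":0,"az":0}
    - {"gripper":0,"tx":0,"ty":0,"tz":0,"ax":0,"ay":0,"az":0}
    - {"gripper":0,"tx":0,"ty":0,"tz":0,"ax":0,"ay":0,"az":0}
    - {"gripper":0,"tx":0,"ty":0,"tz":0,"ax":0,"ay":0,"az":0}

```text
clock: 28.3
ee_pos: [0.5538, -0.2961, 0.2244]
orientation: [-180.0, -0.0, 91.5]
ft_force: [0.6, -0.5, -0.0]
gripper_width: 0.0937
```

Run:
```python
from h import *
s=read_state();print(s["ee_pos"],s["orientation"],s["clock"])
c=get_calibration("wrist");pd=camera("wrist");P,p,d=pts("wrist",pd,c);cv2.imwrite("pics/w13.png",p[:,:,::-1])
for n,(x,y),r in [("ladoo",(.505,-.118),.029),("barfi",(.604,-.131),.033),("roll",(.591,-.2295),.037),("diamond",(.492,-.2165),.036)]:
    near=(np.hypot(P[...,0]-x,P[...,1]-y)<r)&(d>0)&(P[...,2]<.07); z=P[...,2]
    q=P[near&(z>.018)];
    if len(q)<20: print(n,"few");continue
    R=cv2.minAreaRect((q[:,:2]*1000).astype(np.float32))
    print(n,len(q),np.round(R[0],1),np.round(R[1],1),round(R[2],1),"ztop",np.percentile(z[near],[90,98]).round(4))
    t=q[q[:,2]>np.percentile(q[:,2],40)]; A=np.c_[t[:,:2]-t[:,:2].mean(0),np.ones(len(t))];k=np.linalg.lstsq(A,t[:,2],rcond=None)[0];print("  slope deg",np.degrees(k[:2]).round(1))
P,p,d=pts("side");cv2.imwrite("pics/s13.png",p[:,:,::-1]);cv2.imwrite("pics/s13c.png",cv2.resize(p[80:280,160:400,::-1],None,fx=3,fy=3))
```

```text
[ 0.55378322 -0.29612526  0.2244306 ] [-1.79991745e+02 -3.97804580e-03  9.15173753e+01] 28.3
ladoo 1644 [ 506.  -123.1] [45.8 38.1] 4.7 ztop [0.0463 0.0477]
  slope deg [-1.4  5.9]
barfi 2207 [ 604. -131.] [44.7 44.1] 82.4 ztop [0.0367 0.0374]
  slope deg [-0.   0.1]
roll 1606 [ 590.9 -229.2] [29.1 66.9] 82.3 ztop [0.0352 0.0363]
  slope deg [-0.  -0.5]
diamond 950 [ 492.3 -216. ] [49.5 31.2] 23.7 ztop [0.028  0.0289]
  slope deg [ 0.1 -0.2]
```

View pics/w13.png

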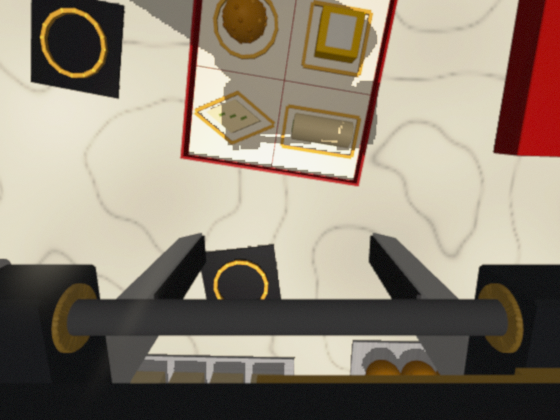

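View pics/s13c.png

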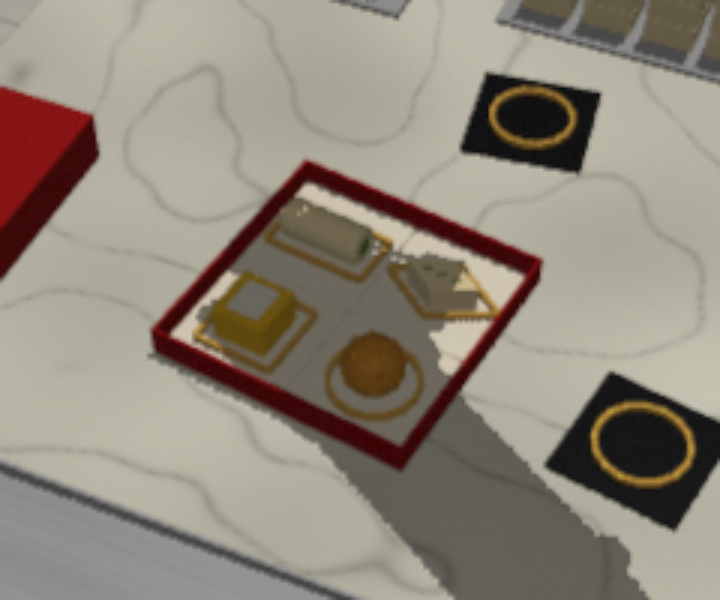

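View pics/s13.png

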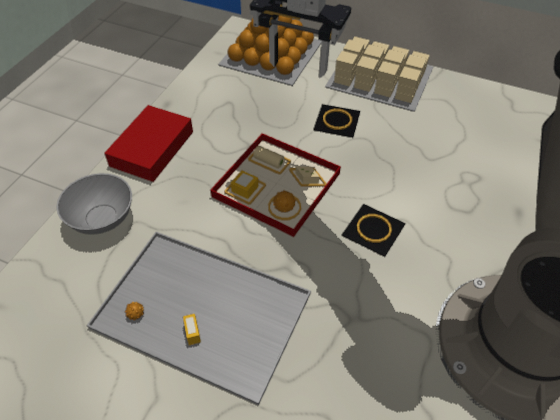

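```bash
python3 -c "
from plant import *
print(finish_job())"
```

```text
the job is handed in; nothing more can be done
None
```

I packed the four full-size sweets in the order asked: big ladoo, whole barfi, roll and diamond. Each sits in the recess of its own shape. I handed the job in at about 28 s, with the gripper clear of everything.

- **Flatness:** In the last wrist-camera depth check, the tops were at 48 mm (ladoo), 37 mm (barfi), 36 mm (roll) and 29 mm (diamond). Resting on the recess floor should give 48, 36, 36 and 28 mm, so none is riding on the lip. The barfi, roll and diamond came out level to within about 0.5°.
- **Centring:** The barfi, roll and diamond are within about 1 mm of their recess centres.
- **One disagreement:** The depth fit put the ladoo about 5 mm off centre. I put most of that down to the camera seeing mainly one side of the ball, because the arm released it within 1 mm of the centre. Its top height and the pictures show it on the floor inside the ring.
- **Left on the tray:** The last side view shows the small ladoo and the half barfi still lying in their places.

No check failed.

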